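Find the flush release and open the recorder's paper door

ROBOT

A 6-joint arm with a two-finger parallel gripper is mounted at the origin on the work surface. World frame = base frame: x ahead of the robot, y to its left, z up, the work surface at z = 0. Lengths are in mm, angles in degrees, forces in N, time in s.
With the tool pointing down it reaches from about 350 to 850 mm from the base axis. Payload 8.1 kg.
Tool frame: the origin (TCP) lies on the centre line of the jaws, within the pads' length; the fingertips stand 19 mm ahead of it and the grasp point (between the pads) is the TCP; z points along the fingers, y is the line along which they close (so a half turn about z gives the same grasp; the last joint's range is limited). The gripper opens to 85 mm and grips with 20 to 120 N. Pads are 22 mm wide; open, the fingers measure 114 mm over their backs; the gripper's body (76 mm by 85 mm) begins 54 mm behind the grasp point. The pads swing forward as they close: fully open they stand 13 mm farther back than shut.
Start: joints at [64.263, 7.471, 85.268, -0, 87.261, -4.893], TCP at [213.476, 560.743, 215.392] pointing down, gripper open.
Joint ranges: [-169.43, 169.43], [-51.17, 129.36], [1.28, 143.12], [-76.62, 256.62], [0, 156.53], [-152.29, 152.29]. Speed limits (degrees/s): [136.94, 136.94, 159.86, 180, 180, 180].

INTERFACE

Orientations are given as [roll, pitch, yaw] about the fixed x, y, z axes, in that order (R = Rz(yaw) Ry(pitch) Rx(roll)).
In Python, from bench import r gives the robot as it stands. The module is installed in compiled form; this text tells all that it offers.
- The arm moves only by the tool servo_tool, never from a script. Its arguments are lists of equal length, an entry for each row: "fingers": the finger opening in m, from 0 to 0.0854; "linear": the shift along the tool's x, y, z in m, a list of three; "rotation": the turn, a rotation vector about the tool's x, y, z in degrees, a list of three. A call has 1 to 10 rows; each row is the pose to reach, as a shift and turn from the pose commanded when the call began, along the tool's axes at that moment; what a row does not reach only later rows make up. A row lasts 1/10 s, in which the tool goes at most 50 mm and 8.59 degrees, less where a joint would pass 70% of its speed; a pose out of reach is approached as far as the arm can. A call with a gripper value outside its range is refused whole. The fingers move at their own pace and stop on an object; "force" is the grip in N (left out, the last holds). Time passes only in rows, so rows that repeat a pose let the fingers close. It gives the time, the measured TCP pose, the force, the opening and the grip force at its end, in the units of the state.
- r.sense(): the state, without advancing time (a new reading comes with each control period).
- r.snapshot(name): name is "scene" or "top"; returns a dict with "frame" (384x512x3 uint8, red, green, blue), "fx", "fy", "cx", "cy" (pixels), "camera_from_world" (4x4, takes a point from world to camera coordinates). Camera axes: x right, y up, looking along -z (the intrinsics and any distortion apply to the point x, -y, -z); pixel columns grow to the right and rows downward; lengths in mm; the calibration is good to about 2 mm. A picture is of the moment at which its call begins. There is no depth.
- r.hand_in(): hands the job in; it is judged then, once.
The state is a dict: "time": time; "joint_pos": joint angles; "qd": joint speeds; "joint_efforts": joint torques, N m; "tool_pos": TCP position; "tcp_rot": TCP orientation; "ft_force": force on the tool from outside, world axes, zero at the start; "wrist_torque": the same for the moment, N m; "finger_gap": finger opening in mm; "grip_force": force on a finger pad.
Only numpy, scipy, OpenCV 4.12 (cv2) and the standard library are available. Lean on these libraries where they do the work, as an engineer would, in place of code of your own. Each camera call takes 0.05 s, during which the arm holds its last target. There are 200 camera calls.

TASK

The heart-trace recorder on the bench is out of paper and its paper door must be opened. With the fingertips, touch down on one end of the flat grey band in front of the door and feel lightly along it from there, keeping to the surface, for the flush, recessed release, then press that in until the door springs up, and take your hand away. Pick nothing up, and leave the bottle, vial, tray and paper pack as they stand.

Things in the scene. Friction and masses are not known exactly. Their poses are not given: they have to be found in the camera images.
- ecg: the recorder: white flat-topped box 290 mm deep (its x) x 330 mm wide (its y), top 80 mm above the bench, fixed. Origin: centre of its underside, z up, x from keypad to door hinge. On top, all level: keypad (x -145 to -72 mm, keys 1.5 mm proud), flat grey band (-72 to -20), paper door (-18 to 92; y -116 to 116), rear deck. Pushes over 45 N mar the plastic
- band_mid (a point): middle of the flat grey band, on its surface, axes as ecg; the band is 52 mm wide (x) and 330 mm long (y), hard. The release is a darker grey pad, 33 (x) x 39 mm (y), in an upright-walled 34 x 40 mm well, its face 2.5 mm below the band. Its centre is on the band's centre line (x = 0) at an unknown y, -70 to 70 mm from here. Fingertips that fit the well drop in there and the pad gives under them
- band_left (a point): a point on the surface of the band's +y end, on its centre line, 140 mm along +y from band_mid. The band is always plain from 95 mm to 165 mm from band_mid: this is the end to touch down on
- band_right (a point): a point on the surface of the band's -y end, on its centre line, 140 mm along -y from band_mid; plain from 95 mm to 165 mm from band_mid, as the other end
- release (a joint): how far the release pad is pressed in, straight down: 0 at rest, 0.008 m at its stop. It is sprung: it starts to move at 1.8 N and takes 5.4 N at the stop. The catch lets the door go at about 5.5 mm; the pad comes back up when let go
- paper_door (a joint): the paper door's angle: 0 shut (up to 0.01 rad of play), 1.45 rad at its stop. Flat lid 110 x 232 x 4 mm, hinged along its +x edge (93 mm along x from ecg's origin, 78 mm up); the edge by the band goes up and away from the band. A weak spring lifts it fully by itself in about 2 s once the catch is free
- gel: blue bottle of gel, 48 mm across, 135 mm tall, standing at the +y side of the recorder, loose; origin at the centre of its underside
- vial: small amber vial, 25 mm across, 52 mm tall, standing at the +y side of the recorder, loose; origin at the centre of its underside
- tray: steel tray with syringes, 200 x 140 x 26 mm, at the -y side of the recorder, loose; origin at the centre of its underside
- paper_pack: new folded pack of paper, 100 x 60 x 30 mm, lying at the -y side of the recorder, loose; origin at the centre of its underside

How it is judged:
By the outcome, as a careful person would: the job done as asked, in the order asked, and still so for the second after the job is handed in, with the robot touching nothing.
It also fails if it takes over 64 s, if anything falls off the work surface, if the arm or the gripper's body presses on something with over 40 N, if the wrist force passes 120 N, or if a joint passes its speed limit or range.

## Working session

There is one attempt and no reset: what is moved stays moved. The work goes in short steps, Python scripts to look and compute and a tool call to move; the robot and the scene stay as the last step left them, time stands still between calls to the robot, and variables do not carry over. Pictures are saved under pics/ and viewed, at most 10 in all, crops included, and the job is handed in when it is done.

Besides the shell and the picture viewer there is one more tool, called in YAML: its name, and indented under it one key for each argument. servo_tool: Moves the arm, as the interface text tells. Its arguments: {"type":"object","properties":{"fingers":{"type":"array","items":{"type":"number"}},"linear":{"type":"array","items":{"type":"array","items":{"type":"number"}}},"rotation":{"type":"array","items":{"type":"array","items":{"type":"number"}}},"force":{"type":"number"}},"required":["fingers","linear","rotation"]}

```bash
mkdir -p pics; python3 - <<'E'
from bench import r
import cv2,numpy as np
for n in("scene","top"):
    s=r.snapshot(n); cv2.imwrite(f"pics/{n}0.png",cv2.resize(s["frame"][:,:,::-1],(768,576),interpolation=cv2.INTER_CUBIC))
    print(n,s.keys(),s["fx"],s["fy"],s["cx"],s["cy"],s["camera_from_world"].round(4).tolist() if hasattr(s["camera_from_world"],'round') else s["camera_from_world"])
print(r.sense())
E
```

```text
scene dict_keys(['frame', 'fx', 'fy', 'cx', 'cy', 'camera_from_world']) 348.6290727061329 348.6290727061329 259.0154999318994 187.06793786343195 [[0.8756, 0.4831, -0.0066, -493.5179], [-0.3704, 0.68, 0.6328, 176.848], [0.3102, -0.5516, 0.7743, -1173.2075], [0.0, 0.0, 0.0, 1.0]]
top dict_keys(['frame', 'fx', 'fy', 'cx', 'cy', 'camera_from_world']) 393.7089040340054 393.7089040340054 259.0801241388942 200.0532079011475 [[-0.0132, -0.9999, -0.0074, -0.2114], [0.9814, -0.0144, 0.1914, -545.6077], [-0.1915, -0.0047, 0.9815, -821.1649], [0.0, 0.0, 0.0, 1.0]]
{'time': 0.1, 'joint_pos': array([ 6.42623111e+01,  7.50966884e+00,  8.53213590e+01, -3.97573504e-04,
        8.72641387e+01, -4.89337866e+00]), 'qd': array([ 0.01177295, -0.10199124, -0.12434632, -0.02639756, -0.01609509,
       -0.04322005]), 'joint_efforts': array([ 4.77545291e-04, -5.70956719e+01, -5.01938260e+01, -2.81996145e-04,
        8.04647512e-03, -5.89290323e-06]), 'tool_pos': array([213.25552218, 560.26523099, 214.47708121]), 'tcp_rot': array([-1.79905147e+02, -7.72222595e-03,  1.59155703e+02]), 'ft_force': array([-0.44306263, -0.4765218 ,  0.2244696 ]), 'wrist_torque': array([0.05263977, 0.03088028, 0.03777959]), 'grip_force': 0.0, 'finger_gap': 85.50163071352569}
```

View pics/top0.png

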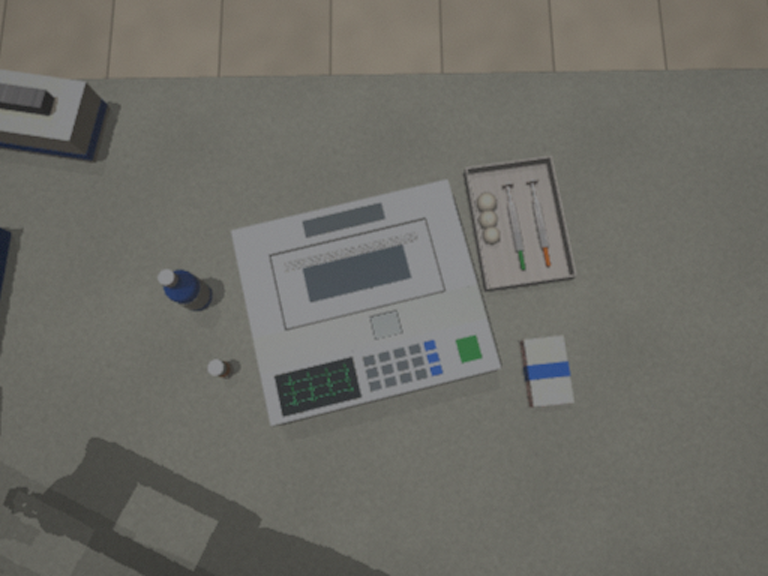

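View pics/scene0.png

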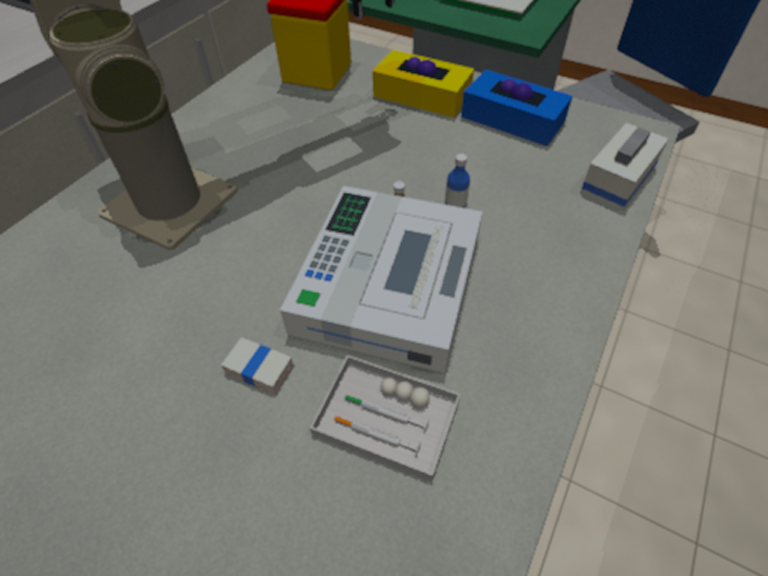

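The top view shows the recorder. The door corners are near (270,254), (427,219), (444,291) and (285,328), and the release pad is near (386,325). I'll enlarge that area to get sharper corners.

```bash
python3 - <<'E'
from bench import r
import cv2,numpy as np
s=r.snapshot("top"); f=s["frame"][115:290,145:345]
cv2.imwrite("pics/crop1.png",cv2.convertScaleAbs(cv2.resize(f[:,:,::-1],(680,595),interpolation=cv2.INTER_CUBIC),alpha=1.3))
E
```

```text
(no output)
```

View pics/crop1.png

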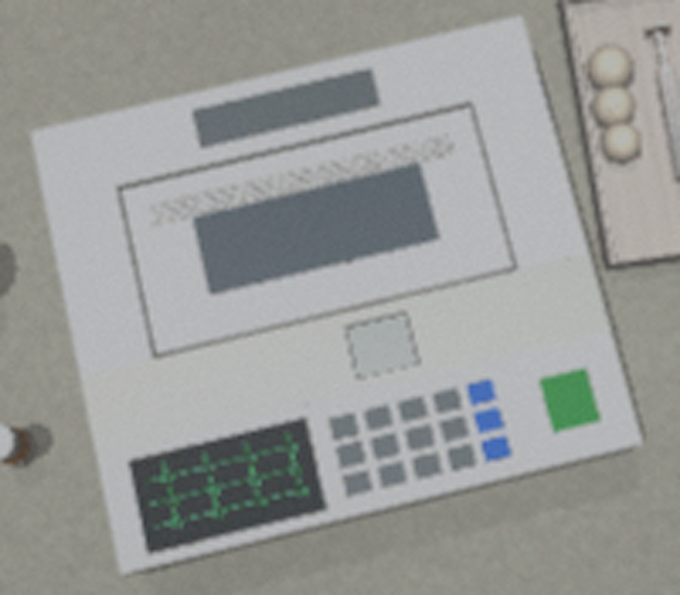

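Crop, in px: body corners are (32,130), (522,16), (641,444) and (122,574). Door corners are (119,187), (471,103), (516,268) and (155,355). The release well is centred at about (383,345).

```bash
cat > h.py <<'E'
import numpy as np
from bench import r
def rays(s,uv):
    uv=np.atleast_2d(uv); T=np.array(s["camera_from_world"]); R=T[:3,:3]; c=-R.T@T[:3,3]
    d=np.c_[(uv[:,0]-s["cx"])/s["fx"],-(uv[:,1]-s["cy"])/s["fy"],-np.ones(len(uv))]@R
    return c,d
def atz(s,uv,z):
    c,d=rays(s,uv); return c+d*((z-c[2])/d[:,2])[:,None]
E
python3 - <<'E'
from h import *
from scipy.optimize import least_squares
s=r.snapshot("top")
px=np.array([(32,130),(522,16),(641,444),(122,574),(119,187),(471,103),(516,268),(155,355)],float)
m=np.array([(145,165),(145,-165),(-145,-165),(-145,165),(92,116),(92,-116),(-19,-116),(-19,116)],float)
f=lambda p:(p+.5)/3.4-.5+[145,115]
W=atz(s,f(px),80)[:,:2]
def M(p,m): c,n=np.cos(p[2]),np.sin(p[2]); return p[:2]+m@np.array([[c,n],[-n,c]])
o=least_squares(lambda p:(M(p,m)-W).ravel(),[550,0,0.2])
p=o.x; print(p,np.degrees(p[2])); print((M(p,m)-W).round(1).tolist())
c,n=np.cos(p[2]),np.sin(p[2])
pad=atz(s,f(np.array([[383,345.]])),78)[0,:2]; print("pad",pad,(pad-p[:2])@np.array([[c,-n],[n,c]]))
for y in(140,115,0,-140):print(y,M(p,np.array([[-46.,y]])))
E
```

```text
[5.45865480e+02 2.98670929e+01 2.26975866e-01] 13.004759160982172
[[0.4, 1.0], [1.4, -0.5], [0.4, -1.4], [0.5, 1.3], [-1.0, -1.1], [-1.8, 0.3], [-0.0, 1.1], [0.2, -0.7]]
pad [505.69613609  -3.63658236] [-46.67845454 -23.60496468]
140 [[469.54083881 155.92481411]]
115 [[475.1666385  131.56602971]]
0 [[501.04531708  19.51562143]]
-140 [[ 532.54979536 -116.89357125]]
```

servo_tool:
  fingers: [0,0,0,0,0,0,0,0,0,0]
  force: 30
  linear:
    - [-0.015,-0.011,0]
    - [-0.05,-0.038,0]
    - [-0.088,-0.066,0]
    - [-0.126,-0.095,0]
    - [-0.164,-0.124,0]
    - [-0.202,-0.152,0]
    - [-0.24,-0.181,0]
    - [-0.278,-0.21,0]
    - [-0.316,-0.238,0]
    - [-0.35,-0.264,0]
  rotation:
    - [0,0,-1]
    - [0,0,-4]
    - [0,0,-8]
    - [0,0,-12]
    - [0,0,-16]
    - [0,0,-20]
    - [0,0,-24]
    - [0,0,-28]
    - [0,0,-31]
    - [0,0,-33.8]

```text
time: 1.2
tool_pos: [447.4, 187.4, 215.5]
tcp_rot: [-180.0, 0.0, -166.9]
ft_force: [0.9, 0.4, -0.1]
finger_gap: 0.1
grip_force: 0.0
```

servo_tool:
  fingers: [0,0,0,0,0,0,0,0,0,0]
  linear:
    - [-0.005,-0.014,0]
    - [-0.01,-0.029,0]
    - [-0.0148,-0.0428,0.01]
    - [-0.0148,-0.0428,0.03]
    - [-0.0148,-0.0428,0.055]
    - [-0.0148,-0.0428,0.08]
    - [-0.0148,-0.0428,0.095]
    - [-0.0148,-0.0428,0.103]
    - [-0.0148,-0.0428,0.106]
    - [-0.0148,-0.0428,0.106]
  rotation:
    - [0,0,0]
    - [0,0,0]
    - [0,0,0]
    - [0,0,0]
    - [0,0,0]
    - [0,0,0]
    - [0,0,0]
    - [0,0,0]
    - [0,0,0]
    - [0,0,0]

```text
time: 2.2
tool_pos: [470.9, 151.3, 109.7]
tcp_rot: [180.0, 0.0, -167.0]
ft_force: [-0.5, 0.4, 0.5]
finger_gap: 0.1
grip_force: 0.0
```

```bash
cat > st.py <<'E'
from h import *
p=[545.87,29.87,np.radians(13.0)]
def st():
    s=r.sense(); d=np.array(s["tool_pos"])-[p[0],p[1],0]; c,n=np.cos(p[2]),np.sin(p[2])
    print("t",s["time"],"ecg",(d[0]*c+d[1]*n).round(2),(-d[0]*n+d[1]*c).round(2),"z",s["tool_pos"][2].round(2),"rot",s["tcp_rot"].round(2),"F",s["ft_force"].round(2))
if __name__=="__main__": st()
E
python3 st.py; python3 - <<'E'
from h import *
import cv2
s=r.snapshot("scene"); f=s["frame"][100:260,170:350]
cv2.imwrite("pics/sc2.png",cv2.convertScaleAbs(cv2.resize(f[:,:,::-1],(675,600),interpolation=cv2.INTER_CUBIC),alpha=1.3))
E
```

```text
t 2.2 ecg -45.73 135.17 z 109.72 rot [ 1.8000e+02  2.0000e-02 -1.6704e+02] F [-0.52  0.42  0.49]
```

View pics/sc2.png

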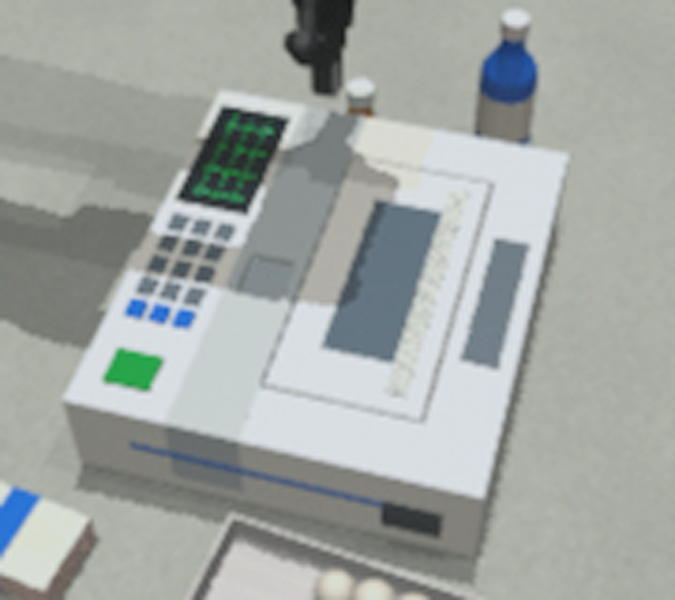

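Fingertips, near (325,90) in the crop, hang above the band's +y end, clear of the vial and bottle. Next I'll lower them gently.

servo_tool:
  fingers: [0,0,0,0,0,0,0,0]
  linear:
    - [0,0,0.003]
    - [0,0,0.006]
    - [0,0,0.008]
    - [0,0,0.009]
    - [0,0,0.0095]
    - [0,0,0.01]
    - [0,0,0.01]
    - [0,0,0.01]
  rotation:
    - [0,0,0]
    - [0,0,0]
    - [0,0,0]
    - [0,0,0]
    - [0,0,0]
    - [0,0,0]
    - [0,0,0]
    - [0,0,0]

```text
time: 3.05
tool_pos: [470.7, 151.1, 99.5]
tcp_rot: [-180.0, 0.0, -167.0]
ft_force: [0.2, -0.1, -0.6]
finger_gap: -0.1
grip_force: 0.0
```

```bash
python3 st.py
```

```text
t 3.05 ecg -46.0 135.04 z 99.46 rot [-180.      0.   -167.04] F [ 0.2  -0.15 -0.56]
```

servo_tool:
  fingers: [0,0,0,0]
  linear:
    - [0,0,0.0003]
    - [0,0,0.0006]
    - [0,0,0.0008]
    - [0,0,0.0008]
  rotation:
    - [0,0,0]
    - [0,0,0]
    - [0,0,0]
    - [0,0,0]

```text
time: 3.45
tool_pos: [470.6, 151.1, 98.5]
tcp_rot: [180.0, -0.0, -167.0]
ft_force: [0.6, -0.6, -0.2]
finger_gap: 0.2
grip_force: 0.0
```

```bash
python3 st.py
```

```text
t 3.45 ecg -46.07 135.04 z 98.54 rot [ 1.8000e+02 -1.0000e-02 -1.6704e+02] F [ 0.63 -0.56 -0.19]
```

servo_tool:
  fingers: [0,0,0,0]
  linear:
    - [0,0,0.0003]
    - [0,0,0.0006]
    - [0,0,0.0006]
    - [0,0,0.0006]
  rotation:
    - [0,0,0]
    - [0,0,0]
    - [0,0,0]
    - [0,0,0]

```text
time: 3.85
tool_pos: [470.6, 151.1, 98.0]
tcp_rot: [-180.0, -0.0, -167.0]
ft_force: [0.3, -0.3, 0.4]
finger_gap: 0.1
grip_force: 0.0
```

```bash
python3 st.py
```

```text
t 3.85 ecg -46.03 135.03 z 97.98 rot [-180.     -0.   -167.04] F [ 0.27 -0.33  0.35]
```

servo_tool:
  fingers: [0,0,0,0]
  linear:
    - [0,0,0.0003]
    - [0,0,0.0006]
    - [0,0,0.0006]
    - [0,0,0.0006]
  rotation:
    - [0,0,0]
    - [0,0,0]
    - [0,0,0]
    - [0,0,0]

```text
time: 4.25
tool_pos: [470.7, 151.1, 97.4]
tcp_rot: [180.0, 0.0, -167.0]
ft_force: [0.1, -0.7, -0.4]
finger_gap: -0.1
grip_force: 0.0
```

```bash
python3 st.py
```

```text
t 4.25 ecg -46.02 135.05 z 97.42 rot [ 180.      0.   -167.04] F [ 0.05 -0.68 -0.39]
```

servo_tool:
  fingers: [0,0,0,0,0]
  linear:
    - [0,0,0.0003]
    - [0,0,0.0006]
    - [0,0,0.0008]
    - [0,0,0.0008]
    - [0,0,0.0008]
  rotation:
    - [0,0,0]
    - [0,0,0]
    - [0,0,0]
    - [0,0,0]
    - [0,0,0]

```text
time: 4.75
tool_pos: [470.6, 151.1, 96.6]
tcp_rot: [-180.0, -0.0, -167.0]
ft_force: [0.4, 0.1, -0.0]
finger_gap: -0.1
grip_force: 0.0
```

```bash
python3 st.py
```

```text
t 4.75 ecg -46.03 135.03 z 96.58 rot [-180.     -0.   -167.04] F [ 0.42  0.14 -0.01]
```

servo_tool:
  fingers: [0,0,0,0,0]
  linear:
    - [0,0,0.0003]
    - [0,0,0.0006]
    - [0,0,0.0008]
    - [0,0,0.0008]
    - [0,0,0.0008]
  rotation:
    - [0,0,0]
    - [0,0,0]
    - [0,0,0]
    - [0,0,0]
    - [0,0,0]

```text
time: 5.25
tool_pos: [470.7, 151.1, 95.8]
tcp_rot: [-180.0, 0.0, -167.0]
ft_force: [0.7, -0.8, -0.8]
finger_gap: 0.1
grip_force: 0.0
```

```bash
python3 st.py;  python3 - <<'E'
from h import *
import cv2
s=r.snapshot("scene"); f=s["frame"][70:170,210:330]
cv2.imwrite("pics/sc3.png",cv2.convertScaleAbs(cv2.resize(f[:,:,::-1],(720,600),interpolation=cv2.INTER_CUBIC),alpha=1.5))
E
```

```text
t 5.25 ecg -45.98 135.03 z 95.82 rot [-180.      0.   -167.04] F [ 0.69 -0.81 -0.77]
```

View pics/sc3.png

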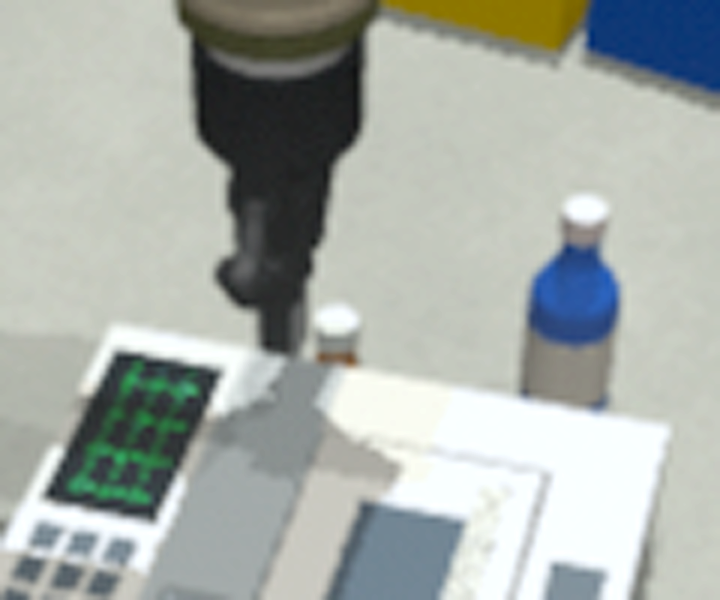

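The fingertips are at about (283,355) in the crop, right at the recorder's far edge. I'll project the expected points to check whether that fits.

```bash
python3 - <<'E'
from h import *
import st
def E(x,y,z):
    c,n=np.cos(st.p[2]),np.sin(st.p[2]); return [st.p[0]+x*c-y*n,st.p[1]+x*n+y*c,z]
s=r.snapshot("scene");T=np.array(s["camera_from_world"])
for q in [(-46,135,80),(-46,135,76.8),(-46,135,84),(-46,165,80),(-72,165,80),(-20,165,80),(145,165,80),(-145,165,80),(-18,116,80)]:
    P=T[:3,:3]@E(*q)+T[:3,3]; uv=np.array([s["cx"]+s["fx"]*P[0]/-P[2],s["cy"]-s["fy"]*P[1]/-P[2]]); print(q,((uv-[210,70]+.5)*6-.5).round(0))
E
```

```text
(-46, 135, 80) [279. 394.]
(-46, 135, 76.8) [279. 399.]
(-46, 135, 84) [279. 388.]
(-46, 165, 80) [295. 355.]
(-72, 165, 80) [246. 346.]
(-20, 165, 80) [344. 365.]
(145, 165, 80) [667. 424.]
(-145, 165, 80) [111. 321.]
(-18, 116, 80) [322. 430.]
```

```bash
python3 - <<'E'
from h import *
import cv2
a=r.snapshot("scene")["frame"][100:150,235:285]
b=r.snapshot("top")["frame"][180:280,140:240]
j=lambda f:cv2.convertScaleAbs(cv2.resize(f[:,:,::-1],(400,400),interpolation=cv2.INTER_CUBIC),alpha=1.6)
cv2.imwrite("pics/ab.png",np.hstack([j(a),j(b)]))
E
```

```text
(no output)
```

View pics/ab.png

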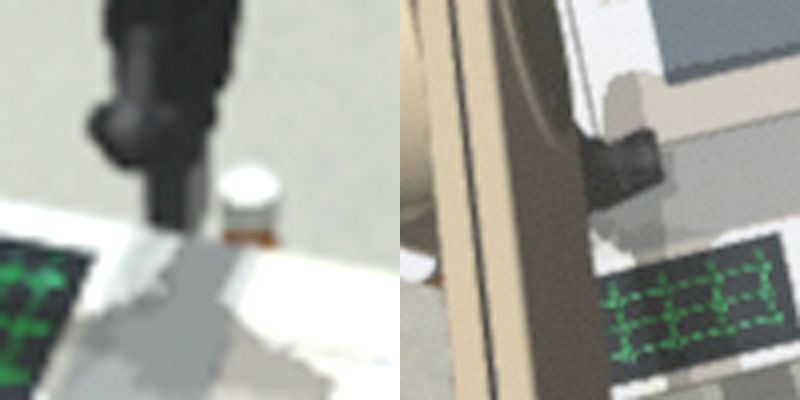

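```bash
python3 - <<'E'
from h import *
import cv2, st
a=r.snapshot("scene"); f=a["frame"]
for v in range(118,142): print(v,[int(x) for x in f[v,250:268].mean(1)])
c,n=np.cos(st.p[2]),np.sin(st.p[2])
for nm in("top","scene"):
    s=r.snapshot(nm);T=np.array(s["camera_from_world"])
    for z in(80,100,150):
        for dx,dy in((0,0),(-11,-15),(11,-15)):
            x,y=-46+dx,135+dy
            P=T[:3,:3]@[st.p[0]+x*c-y*n,st.p[1]+x*n+y*c,z]+T[:3,3]; print(nm,z,dx,dy,(s["cx"]-s["fx"]*P[0]/P[2]).round(1),(s["cy"]+s["fy"]*P[1]/P[2]).round(1))
E
```

```text
118 [36, 35, 33, 30, 29, 30, 30, 28, 30, 29, 52, 106, 131, 131, 130, 130, 129, 128]
119 [31, 32, 31, 28, 29, 29, 27, 30, 30, 31, 55, 107, 131, 132, 132, 133, 131, 129]
120 [29, 29, 29, 29, 29, 29, 30, 29, 32, 46, 62, 107, 131, 133, 138, 142, 144, 141]
121 [87, 76, 65, 40, 30, 29, 30, 32, 40, 60, 69, 106, 136, 147, 157, 160, 163, 161]
122 [125, 119, 100, 55, 32, 32, 30, 31, 47, 65, 69, 108, 145, 164, 170, 170, 170, 170]
123 [130, 131, 111, 61, 33, 31, 32, 31, 48, 65, 69, 108, 146, 162, 167, 167, 167, 169]
124 [130, 130, 110, 60, 31, 32, 33, 32, 48, 65, 69, 108, 130, 143, 160, 162, 162, 161]
125 [131, 130, 112, 65, 32, 31, 34, 32, 49, 65, 70, 108, 111, 108, 135, 141, 140, 133]
126 [131, 132, 115, 68, 33, 34, 33, 33, 49, 65, 79, 113, 112, 84, 89, 91, 92, 92]
127 [143, 137, 119, 75, 32, 32, 32, 34, 48, 66, 98, 125, 116, 91, 90, 92, 93, 92]
128 [160, 150, 135, 111, 74, 59, 52, 41, 55, 74, 111, 133, 117, 86, 82, 85, 85, 83]
129 [164, 154, 145, 134, 117, 111, 110, 92, 75, 88, 110, 124, 104, 61, 63, 68, 66, 60]
130 [159, 147, 137, 133, 133, 137, 134, 111, 91, 96, 100, 104, 96, 79, 76, 83, 90
[... 726 characters left out ...]
 95, 94, 95, 95, 95, 95, 95, 95, 123, 155, 165, 164]
140 [92, 94, 94, 94, 94, 95, 94, 94, 95, 95, 94, 95, 94, 99, 108, 131, 157, 165]
141 [95, 95, 94, 95, 94, 95, 95, 95, 95, 95, 95, 95, 96, 98, 106, 110, 130, 153]
top 80 0 0 184.4 233.4
top 80 -11 -15 192.4 236.7
top 80 11 -15 190.3 226.7
top 100 0 0 182.5 232.3
top 100 -11 -15 190.7 235.8
top 100 11 -15 188.6 225.5
top 150 0 0 177.4 229.5
top 150 -11 -15 186.2 233.1
top 150 11 -15 183.9 222.2
scene 80 0 0 256.0 135.3
scene 80 -11 -15 251.1 137.9
scene 80 11 -15 258.2 139.2
scene 100 0 0 255.9 130.2
scene 100 -11 -15 250.9 132.8
scene 100 11 -15 258.1 134.2
scene 150 0 0 255.7 116.9
scene 150 -11 -15 250.5 119.5
scene 150 11 -15 258.0 120.9
```

The tip position in the image doesn't match the stated tool length, and there's been no contact force. I'll lift clear and look at the fingers against open background.

servo_tool:
  fingers: [0,0,0,0,0,0]
  linear:
    - [0,0,-0.01]
    - [0,0,-0.03]
    - [0,-0.02,-0.05]
    - [0,-0.05,-0.06]
    - [0,-0.06,-0.06]
    - [0,-0.06,-0.06]
  rotation:
    - [0,0,0]
    - [0,0,0]
    - [0,0,0]
    - [0,0,0]
    - [0,0,0]
    - [0,0,0]

```text
time: 6.2
tool_pos: [484.6, 91.6, 156.4]
tcp_rot: [-180.0, 0.1, -167.2]
ft_force: [-0.6, 0.1, -0.5]
finger_gap: 0.0
grip_force: 0.0
```

```bash
python3 st.py; python3 - <<'E'
from h import *
import cv2,st
c,n=np.cos(st.p[2]),np.sin(st.p[2])
out=[]
for nm,(r0,c0,h) in {"scene":(70,205,100),"top":(150,130,130)}.items():
    s=r.snapshot(nm);T=np.array(s["camera_from_world"]);k=400/h
    im=cv2.convertScaleAbs(cv2.resize(s["frame"][r0:r0+h,c0:c0+h,::-1],(400,400),interpolation=cv2.INTER_CUBIC),alpha=1.6)
    tp=np.array(r.sense()["tool_pos"])
    for dz,col in((0,(0,255,0)),(-19,(0,0,255)),(54,(255,0,255))):
        P=T[:3,:3]@(tp+[0,0,dz])+T[:3,3]; u=s["cx"]-s["fx"]*P[0]/P[2]; v=s["cy"]+s["fy"]*P[1]/P[2]
        cv2.drawMarker(im,(int((u-c0+.5)*k),int((v-r0+.5)*k)),col,cv2.MARKER_CROSS,9,1)
    out.append(im)
cv2.imwrite("pics/lift.png",np.hstack(out))
E
```

```text
t 6.2 ecg -45.8 73.96 z 156.4 rot [-1.7999e+02  6.0000e-02 -1.6717e+02] F [-0.61  0.13 -0.54]
```

View pics/lift.png

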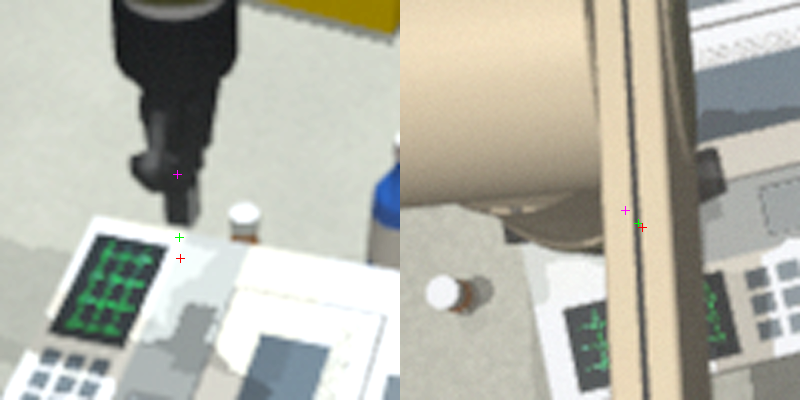

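The lifted view shows the fingertip at (180,228), with the projected TCP at (180,237) and the expected tip at (180,258). The finger ends about 25 mm higher along that line of sight than expected. The knuckle on the -y side shows in both views, at (150,168) left and (708,175) right, so I'll triangulate it.

```bash
python3 - <<'E'
from h import *
import st
S=r.snapshot("scene");T=r.snapshot("top")
c,n=np.cos(st.p[2]),np.sin(st.p[2])
for ua,ub in(((150,168),(308,175)),((150,168),(315,175)),((140,170),(318,178))):
    a,da=rays(S,np.array(ua)/4-.5+[205,70]); b,db=rays(T,np.array(ub)/(400/130)-.5+[130,150])
    da,db=da[0],db[0]
    t=np.linalg.lstsq(np.c_[da,-db],b-a,rcond=None)[0]; P=a+t[0]*da; Q=b+t[1]*db
    M=(P+Q)/2; d=M-[st.p[0],st.p[1],0]; print(M.round(1),"gap",np.linalg.norm(P-Q).round(1),"ecg",(d[0]*c+d[1]*n).round(1),(-d[0]*n+d[1]*c).round(1))
# tip if z=137.4 or along ray
for z in(137.4,150,156,164):
    d=atz(S,np.array([[180,228.]])/4-.5+[205,70],z)[0]-[st.p[0],st.p[1],0]; print(z,(d[0]*c+d[1]*n).round(1),(-d[0]*n+d[1]*c).round(1))
print(r.sense()["tool_pos"])
E
```

```text
[495.8  41.2 255.7] gap 0.0 ecg -46.2 22.3
[496.4  38.  257.6] gap 2.5 ecg -46.4 19.1
[493.2  35.1 257.6] gap 1.3 ecg -50.1 17.0
137.4 -55.7 104.7
150 -51.1 90.8
156 -48.9 84.2
164 -46.0 75.5
[483.37745314  93.37777618 155.03959441]
```

The fingers are where reported in x and y (-46, 75), but the tip is about 28 mm higher than stated, so contact should come at a TCP z near 71. I'll go back to the end and feel downward.

servo_tool:
  fingers: [0,0,0,0,0,0,0,0,0,0]
  linear:
    - [0,0.02,0]
    - [0,0.045,0.01]
    - [0,0.055,0.03]
    - [0,0.055,0.05]
    - [0,0.055,0.064]
    - [0,0.055,0.07]
    - [0,0.055,0.072]
    - [0,0.055,0.073]
    - [0,0.055,0.073]
    - [0,0.055,0.073]
  rotation:
    - [0,0,0]
    - [0,0,0]
    - [0,0,0]
    - [0,0,0]
    - [0,0,0]
    - [0,0,0]
    - [0,0,0]
    - [0,0,0]
    - [0,0,0]
    - [0,0,0]

```text
time: 7.4
tool_pos: [472.5, 146.2, 83.7]
tcp_rot: [-180.0, 0.1, -167.1]
ft_force: [-0.3, 0.7, -0.5]
finger_gap: -0.2
grip_force: 0.0
```

servo_tool:
  fingers: [0,0,0,0,0,0]
  linear:
    - [0,0,0.0005]
    - [0,0,0.001]
    - [0,0,0.0015]
    - [0,0,0.002]
    - [0,0,0.002]
    - [0,0,0.002]
  rotation:
    - [0,0,0]
    - [0,0,0]
    - [0,0,0]
    - [0,0,0]
    - [0,0,0]
    - [0,0,0]

```text
time: 8.0
tool_pos: [471.7, 146.2, 80.8]
tcp_rot: [-180.0, -0.0, -167.0]
ft_force: [-0.3, 0.2, -0.8]
finger_gap: -0.0
grip_force: 0.0
```

```bash
python3 st.py
```

```text
t 8.0 ecg -46.06 130.03 z 80.75 rot [-1.8000e+02 -1.0000e-02 -1.6704e+02] F [-0.27  0.22 -0.76]
```

servo_tool:
  fingers: [0,0,0,0,0,0]
  linear:
    - [0,0,0.0005]
    - [0,0,0.001]
    - [0,0,0.0015]
    - [0,0,0.002]
    - [0,0,0.0022]
    - [0,0,0.0022]
  rotation:
    - [0,0,0]
    - [0,0,0]
    - [0,0,0]
    - [0,0,0]
    - [0,0,0]
    - [0,0,0]

```text
time: 8.6
tool_pos: [471.7, 146.2, 78.5]
tcp_rot: [180.0, -0.0, -167.0]
ft_force: [-0.2, 0.1, 0.4]
finger_gap: 0.2
grip_force: 0.0
```

servo_tool:
  fingers: [0,0,0,0,0]
  linear:
    - [0,0,0.0003]
    - [0,0,0.0006]
    - [0,0,0.001]
    - [0,0,0.001]
    - [0,0,0.001]
  rotation:
    - [0,0,0]
    - [0,0,0]
    - [0,0,0]
    - [0,0,0]
    - [0,0,0]

```text
time: 9.1
tool_pos: [471.8, 146.2, 77.6]
tcp_rot: [180.0, 0.0, -167.0]
ft_force: [0.0, 0.6, 1.1]
finger_gap: 0.2
grip_force: 0.0
```

```bash
python3 st.py
```

```text
t 9.1 ecg -46.02 130.04 z 77.6 rot [ 180.      0.   -167.05] F [0.01 0.59 1.15]
```

servo_tool:
  fingers: [0,0,0,0]
  linear:
    - [0,0,0.0002]
    - [0,0,0.0004]
    - [0,0,0.0005]
    - [0,0,0.0005]
  rotation:
    - [0,0,0]
    - [0,0,0]
    - [0,0,0]
    - [0,0,0]

```text
time: 9.5
tool_pos: [471.8, 146.2, 77.1]
tcp_rot: [-180.0, 0.0, -167.0]
ft_force: [0.0, -0.1, 0.3]
finger_gap: 0.1
grip_force: 0.0
```

```bash
python3 st.py
```

```text
t 9.5 ecg -46.01 130.04 z 77.07 rot [-180.      0.   -167.04] F [ 0.01 -0.09  0.34]
```

Still free. Another 1 mm at a time.

servo_tool:
  fingers: [0,0,0,0,0]
  linear:
    - [0,0,0.0003]
    - [0,0,0.0006]
    - [0,0,0.001]
    - [0,0,0.001]
    - [0,0,0.001]
  rotation:
    - [0,0,0]
    - [0,0,0]
    - [0,0,0]
    - [0,0,0]
    - [0,0,0]

```text
time: 10.0
tool_pos: [471.7, 146.2, 76.1]
tcp_rot: [-180.0, -0.0, -167.0]
ft_force: [-0.2, -0.0, -0.8]
finger_gap: -0.5
grip_force: 0.0
```

```bash
python3 st.py
```

```text
t 10.0 ecg -46.05 130.03 z 76.05 rot [-180.     -0.   -167.04] F [-0.16 -0.01 -0.85]
```

servo_tool:
  fingers: [0,0,0,0,0]
  linear:
    - [0,0,0.0003]
    - [0,0,0.0006]
    - [0,0,0.001]
    - [0,0,0.001]
    - [0,0,0.001]
  rotation:
    - [0,0,0]
    - [0,0,0]
    - [0,0,0]
    - [0,0,0]
    - [0,0,0]

```text
time: 10.5
tool_pos: [471.8, 146.2, 75.1]
tcp_rot: [-180.0, -0.0, -167.0]
ft_force: [-0.6, -0.2, 0.1]
finger_gap: -0.2
grip_force: 0.0
```

```bash
python3 st.py
```

```text
t 10.5 ecg -46.04 130.02 z 75.07 rot [-180.     -0.   -167.04] F [-0.61 -0.17  0.11]
```

servo_tool:
  fingers: [0,0,0,0,0]
  linear:
    - [0,0,0.0003]
    - [0,0,0.0006]
    - [0,0,0.001]
    - [0,0,0.001]
    - [0,0,0.001]
  rotation:
    - [0,0,0]
    - [0,0,0]
    - [0,0,0]
    - [0,0,0]
    - [0,0,0]

```text
time: 11.0
tool_pos: [471.8, 146.2, 74.1]
tcp_rot: [180.0, -0.0, -167.0]
ft_force: [-0.5, -0.5, -0.6]
finger_gap: -0.5
grip_force: 0.0
```

```bash
python3 st.py
```

```text
t 11.0 ecg -46.03 130.05 z 74.08 rot [ 180.     -0.   -167.04] F [-0.45 -0.53 -0.58]
```

servo_tool:
  fingers: [0,0,0,0,0]
  linear:
    - [0,0,0.0003]
    - [0,0,0.0006]
    - [0,0,0.001]
    - [0,0,0.001]
    - [0,0,0.001]
  rotation:
    - [0,0,0]
    - [0,0,0]
    - [0,0,0]
    - [0,0,0]
    - [0,0,0]

```text
time: 11.5
tool_pos: [471.7, 146.2, 73.0]
tcp_rot: [-180.0, -0.0, -167.0]
ft_force: [0.8, -0.1, -0.3]
finger_gap: -0.1
grip_force: 0.0
```

```bash
python3 st.py; python3 - <<'E'
from h import *
import cv2
s=r.snapshot("scene")
cv2.imwrite("pics/s5.png",cv2.convertScaleAbs(cv2.resize(s["frame"][100:160,220:295,::-1],(750,600),interpolation=cv2.INTER_CUBIC),alpha=1.6))
E
```

```text
t 11.5 ecg -46.08 130.03 z 73.04 rot [-1.8000e+02 -1.0000e-02 -1.6704e+02] F [ 0.79 -0.11 -0.27]
```

View pics/s5.png

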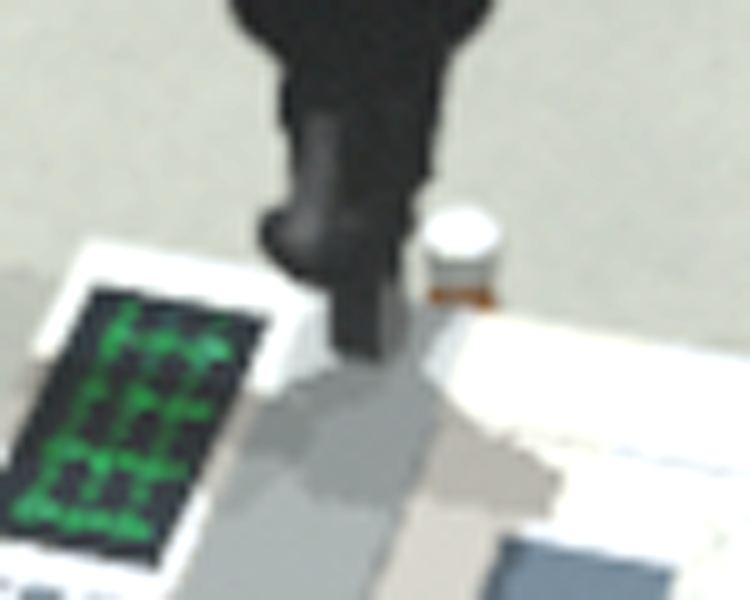

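The dark fingertip ends at (365,360), now in front of the recorder's edge and a few mm above the band.

servo_tool:
  fingers: [0,0,0,0,0]
  linear:
    - [0,0,0.0003]
    - [0,0,0.0006]
    - [0,0,0.001]
    - [0,0,0.001]
    - [0,0,0.001]
  rotation:
    - [0,0,0]
    - [0,0,0]
    - [0,0,0]
    - [0,0,0]
    - [0,0,0]

```text
time: 12.05
tool_pos: [471.7, 146.2, 72.1]
tcp_rot: [-180.0, -0.0, -167.0]
ft_force: [-1.0, -0.3, 0.8]
finger_gap: -0.2
grip_force: 0.0
```

servo_tool:
  fingers: [0,0,0,0,0]
  linear:
    - [0,0,0.0003]
    - [0,0,0.0006]
    - [0,0,0.001]
    - [0,0,0.001]
    - [0,0,0.001]
  rotation:
    - [0,0,0]
    - [0,0,0]
    - [0,0,0]
    - [0,0,0]
    - [0,0,0]

```text
time: 12.55
tool_pos: [471.8, 146.2, 71.1]
tcp_rot: [-180.0, -0.0, -167.0]
ft_force: [-0.3, 0.2, -0.2]
finger_gap: -0.1
grip_force: 0.0
```

servo_tool:
  fingers: [0,0,0,0,0]
  linear:
    - [0,0,0.0003]
    - [0,0,0.0006]
    - [0,0,0.001]
    - [0,0,0.001]
    - [0,0,0.001]
  rotation:
    - [0,0,0]
    - [0,0,0]
    - [0,0,0]
    - [0,0,0]
    - [0,0,0]

```text
time: 13.05
tool_pos: [471.7, 146.2, 70.1]
tcp_rot: [-180.0, -0.0, -167.0]
ft_force: [0.1, -0.2, 0.8]
finger_gap: -0.1
grip_force: 0.0
```

servo_tool:
  fingers: [0,0,0,0,0]
  linear:
    - [0,0,0.0003]
    - [0,0,0.0006]
    - [0,0,0.001]
    - [0,0,0.001]
    - [0,0,0.001]
  rotation:
    - [0,0,0]
    - [0,0,0]
    - [0,0,0]
    - [0,0,0]
    - [0,0,0]

```text
time: 13.55
tool_pos: [471.8, 146.2, 69.1]
tcp_rot: [-180.0, -0.0, -167.0]
ft_force: [0.1, -0.9, -0.2]
finger_gap: 0.1
grip_force: 0.0
```

servo_tool:
  fingers: [0,0,0,0,0]
  linear:
    - [0,0,0.0003]
    - [0,0,0.0006]
    - [0,0,0.001]
    - [0,0,0.001]
    - [0,0,0.001]
  rotation:
    - [0,0,0]
    - [0,0,0]
    - [0,0,0]
    - [0,0,0]
    - [0,0,0]

```text
time: 14.05
tool_pos: [471.8, 146.2, 68.1]
tcp_rot: [180.0, -0.0, -167.0]
ft_force: [-0.4, 0.4, -0.4]
finger_gap: 0.1
grip_force: 0.0
```

servo_tool:
  fingers: [0,0,0,0,0]
  linear:
    - [0,0,0.0003]
    - [0,0,0.0006]
    - [0,0,0.001]
    - [0,0,0.001]
    - [0,0,0.001]
  rotation:
    - [0,0,0]
    - [0,0,0]
    - [0,0,0]
    - [0,0,0]
    - [0,0,0]

```text
time: 14.55
tool_pos: [471.8, 146.2, 67.1]
tcp_rot: [-180.0, -0.0, -167.0]
ft_force: [-0.3, 0.9, 0.5]
finger_gap: -0.4
grip_force: 0.0
```

```bash
python3 - <<'E'
from h import *
f=r.snapshot("scene")["frame"]
for v in range(126,148): print(v,[int(x) for x in f[v,248:268].mean(1)])
E
```

```text
126 [43, 49, 51, 46, 37, 36, 34, 33, 30, 31, 32, 34, 84, 122, 111, 85, 89, 91, 92, 93]
127 [34, 40, 42, 40, 34, 33, 33, 30, 31, 32, 31, 32, 88, 124, 115, 91, 90, 92, 93, 91]
128 [57, 33, 34, 34, 32, 31, 31, 31, 31, 32, 33, 35, 88, 125, 116, 86, 81, 85, 86, 83]
129 [115, 57, 32, 33, 33, 30, 30, 30, 32, 31, 43, 46, 84, 118, 104, 61, 63, 68, 65, 61]
130 [155, 130, 106, 81, 62, 36, 31, 30, 31, 34, 55, 58, 75, 99, 96, 79, 75, 82, 90, 80]
131 [168, 164, 145, 122, 95, 43, 34, 31, 31, 37, 59, 62, 70, 91, 94, 95, 108, 125, 129, 130]
132 [167, 157, 139, 133, 105, 45, 33, 33, 32, 36, 60, 64, 68, 90, 94, 107, 131, 142, 143, 155]
133 [164, 148, 132, 133, 106, 44, 34, 33, 34, 36, 59, 63, 65, 87, 94, 122, 142, 142, 148, 158]
134 [156, 139, 132, 133, 107, 47, 34, 33, 33, 38, 60, 63, 68, 89, 94, 122, 142, 143, 154, 163]
135 [148, 133, 133, 132, 107, 49, 35, 35, 35, 38, 58, 69, 76, 91, 108, 131, 142, 148, 159, 166]
136 [142, 132, 125, 116, 97, 56, 40, 36, 31, 37, 60, 78, 88, 95, 122, 142, 141, 152, 164, 165]
137 [127, 119, 103, 85, 83, 75, 66, 62, 59, 60, 71, 86, 93, 95, 112, 134, 143, 155, 165, 165]

[... 199 characters left out ...]
, 85, 86, 89, 89, 89, 92, 94, 94, 94, 95, 94, 99, 108, 112, 143, 165]
141 [84, 84, 85, 85, 87, 91, 95, 94, 94, 94, 94, 95, 94, 94, 95, 98, 107, 110, 130, 153]
142 [85, 85, 85, 84, 90, 95, 94, 94, 95, 94, 96, 94, 95, 95, 94, 94, 104, 109, 109, 124]
143 [85, 84, 85, 85, 90, 96, 95, 95, 94, 95, 95, 95, 95, 95, 92, 98, 109, 112, 113, 112]
144 [86, 85, 84, 87, 92, 95, 94, 95, 95, 95, 94, 95, 95, 94, 93, 104, 113, 113, 113, 112]
145 [85, 85, 88, 92, 95, 94, 95, 94, 95, 94, 95, 95, 95, 90, 96, 110, 112, 113, 112, 113]
146 [93, 94, 96, 95, 95, 95, 95, 95, 95, 95, 94, 95, 95, 87, 97, 113, 113, 112, 113, 112]
147 [104, 106, 100, 95, 95, 95, 95, 94, 95, 96, 95, 95, 94, 91, 102, 113, 112, 113, 113, 113]
```

servo_tool:
  fingers: [0,0,0,0,0]
  linear:
    - [0,0,0.0003]
    - [0,0,0.0006]
    - [0,0,0.001]
    - [0,0,0.001]
    - [0,0,0.001]
  rotation:
    - [0,0,0]
    - [0,0,0]
    - [0,0,0]
    - [0,0,0]
    - [0,0,0]

```text
time: 15.1
tool_pos: [471.7, 146.2, 66.1]
tcp_rot: [180.0, -0.0, -167.0]
ft_force: [0.3, -0.0, 1.2]
finger_gap: 0.2
grip_force: 0.0
```

servo_tool:
  fingers: [0,0,0,0]
  linear:
    - [0,0,0.0003]
    - [0,0,0.0006]
    - [0,0,0.0006]
    - [0,0,0.0006]
  rotation:
    - [0,0,0]
    - [0,0,0]
    - [0,0,0]
    - [0,0,0]

```text
time: 15.5
tool_pos: [471.8, 146.2, 65.5]
tcp_rot: [-180.0, -0.0, -167.0]
ft_force: [0.3, 0.2, 0.0]
finger_gap: 0.3
grip_force: 0.0
```

servo_tool:
  fingers: [0,0,0,0,0]
  linear:
    - [0,0,0.0003]
    - [0,0,0.0006]
    - [0,0,0.001]
    - [0,0,0.001]
    - [0,0,0.001]
  rotation:
    - [0,0,0]
    - [0,0,0]
    - [0,0,0]
    - [0,0,0]
    - [0,0,0]

```text
time: 16.0
tool_pos: [471.8, 146.2, 64.5]
tcp_rot: [-180.0, -0.0, -167.0]
ft_force: [0.4, -0.5, -0.9]
finger_gap: -0.2
grip_force: 0.0
```

servo_tool:
  fingers: [0,0,0,0,0]
  linear:
    - [0,0,0.0003]
    - [0,0,0.0006]
    - [0,0,0.001]
    - [0,0,0.001]
    - [0,0,0.001]
  rotation:
    - [0,0,0]
    - [0,0,0]
    - [0,0,0]
    - [0,0,0]
    - [0,0,0]

```text
time: 16.5
tool_pos: [471.8, 146.2, 64.1]
tcp_rot: [-180.0, 0.0, -167.0]
ft_force: [-3.8, -1.1, 6.8]
finger_gap: -0.1
grip_force: 3.5
```

```bash
python3 - <<'E'
from h import *
f=r.snapshot("scene")["frame"]
for v in range(134,143): print(v,[int(x) for x in f[v,250:264].mean(1)])
print(r.sense()["ft_force"])
E
```

```text
134 [133, 133, 105, 44, 34, 34, 32, 36, 59, 67, 69, 87, 95, 121]
135 [133, 134, 107, 47, 34, 35, 35, 33, 57, 67, 68, 86, 108, 130]
136 [126, 116, 96, 50, 34, 33, 33, 34, 57, 69, 75, 89, 122, 142]
137 [103, 85, 79, 62, 50, 44, 37, 36, 58, 78, 87, 95, 111, 125]
138 [85, 85, 84, 78, 74, 70, 65, 63, 71, 85, 93, 95, 94, 94]
139 [85, 84, 85, 85, 85, 85, 84, 86, 88, 92, 95, 95, 95, 95]
140 [85, 85, 85, 87, 88, 89, 89, 92, 95, 94, 95, 94, 95, 99]
141 [84, 85, 87, 92, 95, 95, 95, 95, 95, 94, 95, 95, 94, 98]
142 [84, 85, 90, 94, 94, 95, 95, 94, 94, 94, 95, 94, 94, 93]
[-5.03767519 -1.0499083   7.03621705]
```

Contact, at about 7 N. I'll ease off slightly and start sliding along -y.

servo_tool:
  fingers: [0,0,0,0,0,0]
  linear:
    - [0,0,-0.0002]
    - [0,-0.001,-0.0002]
    - [0,-0.003,-0.0002]
    - [0,-0.005,-0.0002]
    - [0,-0.007,-0.0002]
    - [0,-0.009,-0.0002]
  rotation:
    - [0,0,0]
    - [0,0,0]
    - [0,0,0]
    - [0,0,0]
    - [0,0,0]
    - [0,0,0]

```text
time: 17.15
tool_pos: [474.3, 137.7, 64.2]
tcp_rot: [180.0, 0.1, -167.0]
ft_force: [-0.9, 3.7, 5.5]
finger_gap: 0.0
grip_force: 2.7
```

```bash
python3 st.py
```

```text
t 17.15 ecg -45.43 121.16 z 64.16 rot [ 1.7997e+02  7.0000e-02 -1.6704e+02] F [-0.86  3.65  5.5 ]
```

servo_tool:
  fingers: [0,0,0,0,0,0,0,0,0,0]
  linear:
    - [0,-0.003,0]
    - [0,-0.006,0]
    - [0,-0.009,0]
    - [0,-0.012,0]
    - [0,-0.015,0]
    - [0,-0.018,0]
    - [0,-0.021,0]
    - [0,-0.024,0]
    - [0,-0.027,0]
    - [0,-0.03,0]
  rotation:
    - [0,0,0]
    - [0,0,0]
    - [0,0,0]
    - [0,0,0]
    - [0,0,0]
    - [0,0,0]
    - [0,0,0]
    - [0,0,0]
    - [0,0,0]
    - [0,0,0]

```text
time: 18.15
tool_pos: [481.0, 108.4, 64.1]
tcp_rot: [180.0, 0.1, -167.0]
ft_force: [-1.0, 3.6, 5.4]
finger_gap: -0.3
grip_force: 2.8
```

```bash
python3 st.py
```

```text
t 18.15 ecg -45.49 91.12 z 64.14 rot [ 1.7997e+02  7.0000e-02 -1.6704e+02] F [-1.04  3.56  5.42]
```

servo_tool:
  fingers: [0,0,0,0,0,0,0,0,0,0]
  linear:
    - [0.0005,-0.003,0]
    - [0.0005,-0.006,0]
    - [0.0005,-0.01,0]
    - [0.0005,-0.014,0]
    - [0.0005,-0.018,0]
    - [0.0005,-0.022,0]
    - [0.0005,-0.026,0]
    - [0.0005,-0.03,0]
    - [0.0005,-0.034,0]
    - [0.0005,-0.038,0]
  rotation:
    - [0,0,0]
    - [0,0,0]
    - [0,0,0]
    - [0,0,0]
    - [0,0,0]
    - [0,0,0]
    - [0,0,0]
    - [0,0,0]
    - [0,0,0]
    - [0,0,0]

```text
time: 19.15
tool_pos: [489.1, 71.2, 64.1]
tcp_rot: [180.0, 0.1, -167.0]
ft_force: [-0.3, 3.7, 6.5]
finger_gap: 0.3
grip_force: 3.0
```

```bash
python3 st.py
```

```text
t 19.15 ecg -46.06 53.09 z 64.15 rot [ 1.7997e+02  6.0000e-02 -1.6704e+02] F [-0.29  3.69  6.48]
```

servo_tool:
  fingers: [0,0,0,0,0,0,0,0,0,0]
  linear:
    - [0,-0.004,0]
    - [0,-0.008,0]
    - [0,-0.012,0]
    - [0,-0.016,0]
    - [0,-0.02,0]
    - [0,-0.024,0]
    - [0,-0.028,0]
    - [0,-0.032,0]
    - [0,-0.036,0]
    - [0,-0.04,0]
  rotation:
    - [0,0,0]
    - [0,0,0]
    - [0,0,0]
    - [0,0,0]
    - [0,0,0]
    - [0,0,0]
    - [0,0,0]
    - [0,0,0]
    - [0,0,0]
    - [0,0,0]

```text
time: 20.15
tool_pos: [498.0, 32.2, 64.2]
tcp_rot: [180.0, 0.1, -167.0]
ft_force: [-0.7, 4.2, 6.4]
finger_gap: 0.2
grip_force: 3.1
```

```bash
python3 st.py
```

```text
t 20.15 ecg -46.12 13.08 z 64.15 rot [ 1.7997e+02  6.0000e-02 -1.6705e+02] F [-0.72  4.17  6.35]
```

servo_tool:
  fingers: [0,0,0,0,0,0,0,0,0,0]
  linear:
    - [0,-0.003,0]
    - [0,-0.006,0]
    - [0,-0.009,0]
    - [0,-0.012,0]
    - [0,-0.015,0]
    - [0,-0.018,0]
    - [0,-0.021,0]
    - [0,-0.024,0]
    - [0,-0.026,0]
    - [0,-0.028,0]
  rotation:
    - [0,0,0]
    - [0,0,0]
    - [0,0,0]
    - [0,0,0]
    - [0,0,0]
    - [0,0,0]
    - [0,0,0]
    - [0,0,0]
    - [0,0,0]
    - [0,0,0]

```text
time: 21.15
tool_pos: [503.4, 4.3, 63.2]
tcp_rot: [-180.0, -0.1, -167.1]
ft_force: [-0.2, 0.5, -0.2]
finger_gap: 0.3
grip_force: 0.0
```

```bash
python3 st.py
```

```text
t 21.15 ecg -47.11 -15.35 z 63.19 rot [-1.7999e+02 -5.0000e-02 -1.6706e+02] F [-0.16  0.51 -0.22]
```

The force vanished and z dropped, so the tips are in the well at y≈-15. Now I'll centre over the pad.

servo_tool:
  fingers: [0,0,0,0,0,0]
  linear:
    - [0,-0.002,0]
    - [0,-0.004,0]
    - [0,-0.006,0]
    - [0,-0.0075,0]
    - [0,-0.0075,0]
    - [0,-0.0075,0]
  rotation:
    - [0,0,0]
    - [0,0,0]
    - [0,0,0]
    - [0,0,0]
    - [0,0,0]
    - [0,0,0]

```text
time: 21.75
tool_pos: [505.5, -2.5, 63.7]
tcp_rot: [180.0, -0.0, -167.0]
ft_force: [0.1, -0.5, -0.3]
finger_gap: -0.2
grip_force: 0.0
```

```bash
python3 st.py
```

```text
t 21.75 ecg -46.66 -22.48 z 63.7 rot [ 180.     -0.   -167.05] F [ 0.12 -0.45 -0.27]
```

servo_tool:
  fingers: [0,0,0,0,0,0,0]
  linear:
    - [0,0,0.001]
    - [0,0,0.002]
    - [0,0,0.003]
    - [0,0,0.004]
    - [0,0,0.005]
    - [0,0,0.005]
    - [0,0,0.005]
  rotation:
    - [0,0,0]
    - [0,0,0]
    - [0,0,0]
    - [0,0,0]
    - [0,0,0]
    - [0,0,0]
    - [0,0,0]

```text
time: 22.45
tool_pos: [505.6, -2.5, 58.8]
tcp_rot: [180.0, 0.0, -167.0]
ft_force: [-0.6, 1.1, 2.7]
finger_gap: 0.3
grip_force: 1.3
```

```bash
python3 st.py
```

```text
t 22.45 ecg -46.54 -22.44 z 58.78 rot [ 1.8000e+02  1.0000e-02 -1.6704e+02] F [-0.65  1.09  2.68]
```

The pad gives as described. Pressing the rest of the way.

servo_tool:
  fingers: [0,0,0,0,0,0,0]
  linear:
    - [0,0,0.001]
    - [0,0,0.002]
    - [0,0,0.003]
    - [0,0,0.0036]
    - [0,0,0.0042]
    - [0,0,0.0042]
    - [0,0,0.0042]
  rotation:
    - [0,0,0]
    - [0,0,0]
    - [0,0,0]
    - [0,0,0]
    - [0,0,0]
    - [0,0,0]
    - [0,0,0]

```text
time: 23.15
tool_pos: [505.5, -2.5, 54.6]
tcp_rot: [180.0, 0.0, -167.0]
ft_force: [-1.1, 0.6, 4.0]
finger_gap: 0.0
grip_force: 2.4
```

```bash
python3 st.py; python3 - <<'E'
from h import *
import cv2
s=r.snapshot("scene")
cv2.imwrite("pics/press.png",cv2.convertScaleAbs(cv2.resize(s["frame"][80:260,170:410,::-1],(800,600),interpolation=cv2.INTER_CUBIC),alpha=1.4))
E
```

```text
t 23.15 ecg -46.57 -22.44 z 54.6 rot [ 1.8000e+02  1.0000e-02 -1.6705e+02] F [-1.11  0.56  3.97]
```

View pics/press.png

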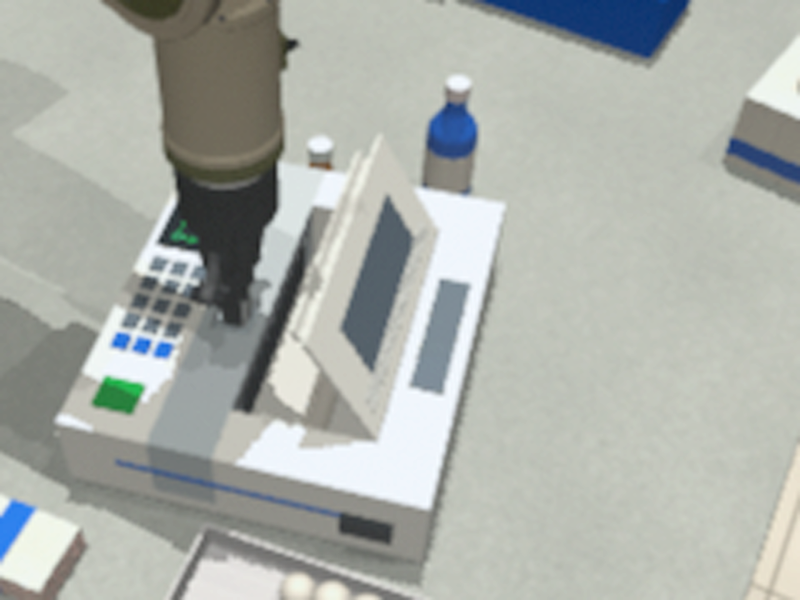

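The door is swinging up, with its free edge from (380,140) to (315,345), clear of the hand. I'll lift straight out, then move away from the door.

servo_tool:
  fingers: [0,0,0,0,0,0,0,0,0,0]
  linear:
    - [0,0,-0.003]
    - [0,0,-0.008]
    - [0,0,-0.016]
    - [0,0,-0.03]
    - [0.005,0,-0.05]
    - [0.015,0,-0.08]
    - [0.03,0,-0.11]
    - [0.05,0,-0.14]
    - [0.06,0,-0.16]
    - [0.06,0,-0.16]
  rotation:
    - [0,0,0]
    - [0,0,0]
    - [0,0,0]
    - [0,0,0]
    - [0,0,0]
    - [0,0,0]
    - [0,0,0]
    - [0,0,0]
    - [0,0,0]
    - [0,0,0]

```text
time: 24.2
tool_pos: [448.3, -16.6, 219.2]
tcp_rot: [-179.8, 0.4, -167.1]
ft_force: [0.1, 0.3, 0.2]
finger_gap: -0.4
grip_force: 0.0
```

servo_tool:
  fingers: [0,0,0,0,0,0,0,0,0,0]
  linear:
    - [0,0,0]
    - [0,0,0]
    - [0,0,0]
    - [0,0,0]
    - [0,0,0]
    - [0,0,0]
    - [0,0,0]
    - [0,0,0]
    - [0,0,0]
    - [0,0,0]
  rotation:
    - [0,0,0]
    - [0,0,0]
    - [0,0,0]
    - [0,0,0]
    - [0,0,0]
    - [0,0,0]
    - [0,0,0]
    - [0,0,0]
    - [0,0,0]
    - [0,0,0]

```text
time: 25.2
tool_pos: [447.0, -16.0, 214.5]
tcp_rot: [-180.0, 0.0, -167.0]
ft_force: [-0.3, -0.5, 0.1]
finger_gap: 0.1
grip_force: 0.0
```

servo_tool:
  fingers: [0,0,0,0,0]
  linear:
    - [0,0,0]
    - [0,0,0]
    - [0,0,0]
    - [0,0,0]
    - [0,0,0]
  rotation:
    - [0,0,0]
    - [0,0,0]
    - [0,0,0]
    - [0,0,0]
    - [0,0,0]

```text
time: 25.7
tool_pos: [447.0, -16.0, 214.5]
tcp_rot: [-180.0, -0.0, -167.0]
ft_force: [0.8, 0.1, 0.8]
finger_gap: 0.3
grip_force: 0.0
```

```bash
python3 st.py; python3 - <<'E'
from h import *
import cv2
s=r.snapshot("scene")
cv2.imwrite("pics/end.png",cv2.convertScaleAbs(cv2.resize(s["frame"][80:320,140:460,::-1],(800,600),interpolation=cv2.INTER_CUBIC),alpha=1.4))
E
```

```text
t 25.7 ecg -106.65 -22.41 z 214.49 rot [-180.     -0.   -167.04] F [0.84 0.13 0.76]
```

View pics/end.png

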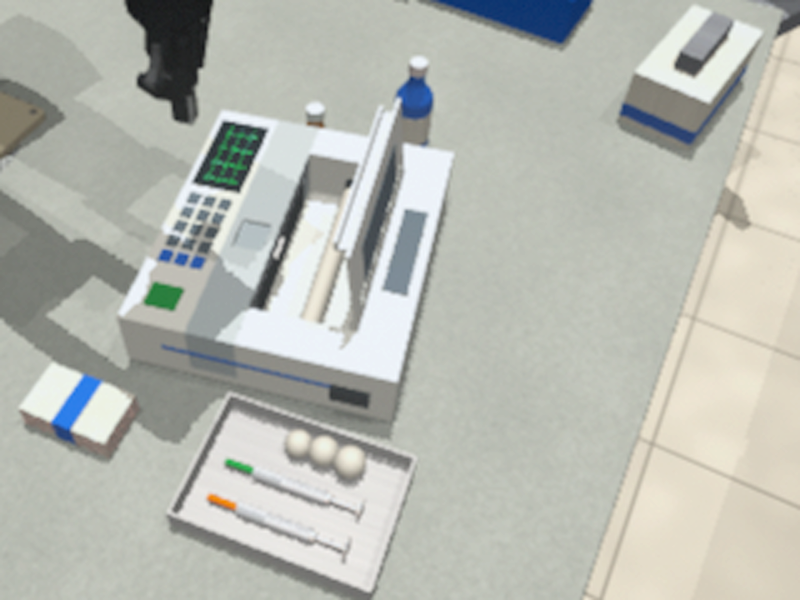

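The door stands fully up (edge near (385,110)–(345,245)). The release pad at (252,235) is back up, and the hand is clear at (180,100). The bottle, vial, tray and pack look undisturbed.

```bash
python3 -c "
from bench import r
print(r.hand_in())"
```

```text
the job is handed in; nothing more can be done
None
```

The paper door is open: I touched down on the band's +y end, slid along it at about 5–7 N to the release, pressed it until the door sprang up, withdrew without disturbing anything else, and handed the job in at about 26 s.

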